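# Set up the work light for the drawer front

### The arm

A 6-joint arm with a two-finger parallel gripper is mounted at the origin on a cart in front of the work surface, level with it; the furniture and walls round the work are solid. World frame = base frame: x ahead of the robot, y to its left, z up, the work surface at z = 0. Lengths are in m, angles in rad, forces in N, time in s.
With the tool pointing down it reaches from about 0.35 to 0.85 m from the base axis. Payload 8.1 kg.
Tool frame: the origin (TCP) lies on the mounting face of the last link; the fingertips stand 186 mm ahead of it and the grasp point (between the pads) lies 167 mm ahead of it (robot.finger_overhang is the distance from the TCP to the fingertips, in m); z points along the fingers, y is the line along which they close (so a half turn about z gives the same grasp; the last joint's range is limited). The gripper opens to 93 mm and grips with 3 to 60 N. Pads are 15 mm wide; open, the fingers measure 128 mm over their backs; the gripper's body (75 mm by 188 mm) begins 65 mm behind the grasp point.
Start: joints at [-1.344, 0.13, 1.488, -0, 1.523, -0.085], TCP at [0.184, -0.571, 0.405] pointing down, gripper open.
Joint ranges: [-2.96, 2.96], [-0.89, 2.26], [0.02, 2.5], [-1.34, 4.48], [0, 2.73], [-2.66, 2.66]. Speed limits (rad/s): [2.39, 2.39, 2.79, 3.14, 3.14, 3.14].

### API

Orientations are given as a rotation vector (axis times angle).
In Python, from plant import readout, read_camera, get_calibration, job, robot gives the robot as it stands.
- The arm moves only by the shell command python3 -m handwheel 'ROWS' [FORCE]. ROWS is JSON, a list of rows, each a list of 5 numbers: the shift along the world's x, y, z in cm, then the turn about the world's z in rad, then the closure, from 0 (fully open) to 1 (shut). In form: [[tx, ty, tz, spin, gripper], ...]. A call has 1 to 10 rows; each row shifts and turns the commanded pose from where the row before left it; what a row does not reach is not made up. A row lasts 1/8 s, in which the tool goes at most 62.5 mm and 10.7 degrees, less where a joint would pass 70% of its speed; a pose out of reach is approached as far as the arm can. A call is refused whole if a number of a shift passes 6.25 or a number of a turn 0.188, either way. A call with a gripper value outside its range is refused whole. The fingers move at their own pace and stop on an object; FORCE is the grip in N (left out, the last holds). Time passes only in rows, so rows that do not move let the fingers close. It gives the time, the measured TCP pose, the force, the opening and the grip force at its end, in the units of the state.
- readout.read_state(): the state, without advancing time (a new reading comes with each control period).
- read_camera(name): name is "side" or "top"; returns the picture (384x512x3 uint8, red, green, blue); there is no depth.
- get_calibration(name): a dict with "fovy" (degrees; the focal length in pixels is half the picture's height over the tangent of half this angle, whatever the lens; pixels are square), "cx", "cy" (the principal point, pixels), "dist_coeffs" ([k1, k2, p1, p2, k3] as OpenCV has them; the pictures are not rectified), "pose" (4x4, takes a point from camera to world coordinates). Camera axes: x right, y down, z forward; pixel columns grow to the right and rows downward; lengths in m; the calibration is good to about 2 mm. A picture is of the moment at which its call begins. get_calibration takes no time and is no camera call.
- job.close_job(): hands the job in; it is judged then, once.
The state is a dict: "t": time; "q": joint angles; "dq": joint speeds; "joint_torque": joint torques, N m; "tool_pos": TCP position; "orientation": TCP orientation; "force": force on the tool from outside, world axes, zero at the start; "wrist_torque": the same for the moment, N m; "opening": finger opening in m; "gripper_force": force on a finger pad.
Only numpy, scipy, OpenCV 4.12 (cv2) and the standard library are available. Lean on these libraries where they do the work, as an engineer would, in place of code of your own. Each camera call takes 0.05 s, during which the arm holds its last target. There are 200 camera calls.

### The job

Light up the small drawer front standing on the bench so that its knob can be worked on: while the LED work light still lies on its lens, swing the folded kickstand on its back out to its stop. Then take the light by its handle and stand it gently on the bench on the knob side of the drawer front, within a hand's length or so (under 25 cm) of the knob, leaning back on its foot rail and kickstand with the lens squarely facing the knob, and let go. Leave the screwdriver, tape measure and tape roll where they are.

Things in the scene. Friction and masses are not known exactly. Their poses are not given: they have to be found in the camera images.
- work_light: LED panel work light, 0.6 to 0.95 kg: orange-edged black housing 150 (x) x 190 (y) x 26 (z) mm. Starts lens down, handle away from the robot (yaw +-0.45). Origin: middle of the lens face; x runs from the foot edge (-75 mm) to the top edge (+75 mm), z out of the back: it shines along -z. Standing on the open kickstand its x axis leans back 0.41 rad from vertical.
- handle (a point): Middle of the carrying handle: black round bar 16 mm thick along the light's y, 110 mm clear between orange lugs, at x = 113 mm, z = 18 mm of the light; 30 mm of free space to the housing. Site axes are those of the light. A firm grip (25 N) more or less holds the light's angle, in a light one (5 N) the bar turns between the pads and the light swings about it.
- foot_rail (a point): Middle of the axis of the black rubber foot rail on which the light stands: 14 mm thick, 160 mm long along the light's y, at x = -83 mm, z = 8 mm of the light. Site axes are those of the light.
- kickstand (a joint): Angle of the kickstand, rad: 0 folded flat on the back, 0.75 fully open at its stop. Starts at 0 to 0.12. Stiff friction hinge: stays where it is left, takes about 1.5 N at the crossbar to swing; pulling at the stop with some 5 N lifts the light's foot.
- stand_hinge (a point): Middle of the kickstand's hinge axis, on the back of the light at x = 40 mm, z = 36 mm; the axis runs along the light's y. Turns with the kickstand.
- crossbar (a point): Middle of the kickstand's free end: the red sleeve (14 mm thick, 90 mm long along y between the steel arms), 108 mm from the hinge axis. Folded, it lies over the light's lower edge at x = -68 mm, z = 36 mm with 3 mm of air beneath it; opening swings it up and towards the handle. It is the rear foot when the light stands.
- drawer_front: Pale grey-green drawer front standing on edge, fixed: 170 mm wide (its y), 170 mm high, 18 mm thick, back face at x = +22 mm. Origin on the bench under its middle; its face with the knob looks along -x, roughly towards the robot (yaw 0.1 to 0.5).
- knob (a point): Outer end of the round knob, at x = -22 mm, 100 mm above the bench, on the middle line of the drawer front's face; it sticks out 26 mm. Site axes are those of the drawer front.
- screwdriver: Red-handled screwdriver, 32 x 218 x 28 mm, long along its y; bystander.
- tape_measure: Yellow tape measure, 61 x 83 x 36 mm; bystander.
- masking_roll: Roll of masking tape lying flat, 94 x 94 x 24 mm; bystander.

How it is judged:
By the outcome, as a careful person would: the job done as asked, in the order asked, and still so for the second after the job is handed in, with the robot touching nothing.
It also fails if it takes over 72 s, if anything falls off the work surface, if the arm or the gripper's body presses on something with over 40 N, if the wrist force passes 120 N, or if a joint passes its speed limit or range.

## Working session

There is one attempt and no reset: what is moved stays moved. The work goes in short steps, Python scripts to look and compute and a shell command to move; the robot and the scene stay as the last step left them, time stands still between calls to the robot, and variables do not carry over. Pictures are saved under pics/ and viewed, at most 10 in all, crops included, and the job is handed in when it is done.

```bash
mkdir -p pics; ls
python3 - <<'E'
from plant import readout, read_camera, get_calibration
import cv2,numpy as np
for n in("top","side"):
    im=read_camera(n);cv2.imwrite(f"pics/{n}0.png",im[:,:,::-1]);c=get_calibration(n);print(n,c)
print(readout.read_state())
E
```

```text
pics
top {'fovy': 45.06251667233195, 'cx': 248.74308711313498, 'cy': 191.56581246149827, 'dist_coeffs': array([-0.13570582,  0.        ,  0.        ,  0.        ,  0.        ]), 'pose': array([[-0.01855448, -0.99239142,  0.12171688,  0.41016292],
       [-0.99967774,  0.0163043 , -0.01945706,  0.10833999],
       [ 0.01732451, -0.12203868, -0.99237413,  1.24407996],
       [ 0.        ,  0.        ,  0.        ,  1.        ]])}
side {'fovy': 45.555440536764145, 'cx': 246.45179089303753, 'cy': 193.94866902411033, 'dist_coeffs': array([-0.13115643,  0.        ,  0.        ,  0.        ,  0.        ]), 'pose': array([[-0.97168954, -0.09411689,  0.21670589,  0.29151009],
       [-0.2356125 ,  0.45395027, -0.8593113 ,  1.07562774],
       [-0.01749799, -0.88604242, -0.46327384,  0.60952707],
       [ 0.        ,  0.        ,  0.        ,  1.        ]])}
{'t': 0.1, 'q': array([-1.34443343e+00,  1.31089967e-01,  1.48911995e+00, -1.92769054e-05,
        1.52299655e+00, -8.53910541e-02]), 'dq': array([-0.00062566, -0.00258761, -0.00191825, -0.00123379,  0.00159018,
       -0.00139875]), 'joint_torque': array([ 1.17835851e-03, -5.61342359e+01, -4.93096519e+01,  7.70876929e-02,
        2.92221206e-02, -5.52129973e-05]), 'tool_pos': array([ 0.1840169 , -0.57088388,  0.40381721]), 'orientation': array([-3.10191406e+00, -4.87473021e-01,  2.08594399e-04]), 'force': array([-0.4972468 , -0.58778159, -0.89633886]), 'wrist_torque': array([-0.02153858,  0.00964811, -0.016201  ]), 'gripper_force': 0.0, 'opening': 0.09267810902343526}
```

View pics/top0.png

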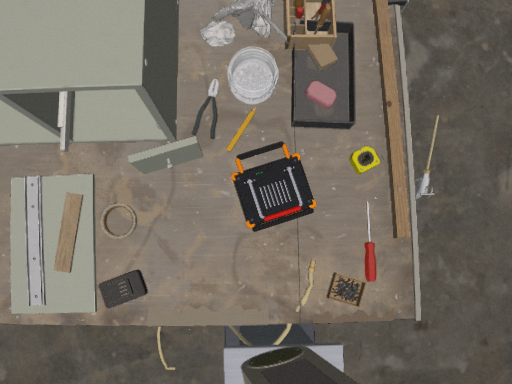

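View pics/side0.png

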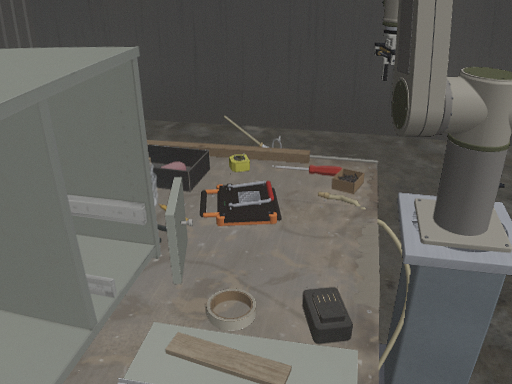

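Top view: light centred at about (273,192), with handle bar at (262,150), red crossbar at (283,213), drawer front's top edge from (130,160) to (200,143), and roll at (118,220). Side view: knob near (187,222), crossbar near (270,191).

```bash
cat > h.py <<'E'
import cv2,numpy as np
from plant import readout, read_camera, get_calibration
def ray(n,p):
    c=get_calibration(n);f=192/np.tan(np.radians(c["fovy"]/2))
    K=np.array([[f,0,c["cx"]],[0,f,c["cy"]],[0,0,1]])
    u=cv2.undistortPoints(np.array(p,float).reshape(-1,1,2),K,c["dist_coeffs"])[:,0]
    d=np.c_[u,np.ones(len(u))]@c["pose"][:3,:3].T
    return c["pose"][:3,3],d
def onz(n,p,z):
    o,d=ray(n,p); return o+d*((z-o[2])/d[:,2])[:,None]
def tri(pt,ps):
    o1,d1=ray("top",pt);o2,d2=ray("side",ps);s=np.linalg.lstsq(np.c_[d1[0],-d2[0]],o2-o1,rcond=None)[0]
    a,b=o1+s[0]*d1[0],o2+s[1]*d2[0]; return (a+b)/2,np.linalg.norm(a-b)
def mask(n,lo,hi,box,save=None):
    im=read_camera(n);h=cv2.cvtColor(im,cv2.COLOR_RGB2HSV);m=cv2.inRange(h,lo,hi)
    k=np.zeros_like(m);k[box[1]:box[3],box[0]:box[2]]=255
    return m&k,im
E
python3 - <<'E'
from h import *
R={}
for n,b in(("top",(215,130,335,240)),("side",(190,165,290,235))):
    im=read_camera(n);h=cv2.cvtColor(im,cv2.COLOR_RGB2HSV)
    k=np.zeros(h.shape[:2],np.uint8);k[b[1]:b[3],b[0]:b[2]]=255
    red=(cv2.inRange(h,(0,150,90),(5,255,255))|cv2.inRange(h,(174,150,90),(180,255,255)))&k
    p=cv2.findNonZero(red)[:,0];r=cv2.minAreaRect(p);print(n,"red",len(p),r);R[n]=r[0]
    org=cv2.inRange(h,(7,170,120),(17,255,255))&k
    N,l,s,c=cv2.connectedComponentsWithStats(org)
    for i in range(1,N):
        if s[i,4]>8:print(" org",s[i],c[i].round(1))
    cv2.imwrite(f"pics/{n}_b.png",im[:,:,::-1])
print(tri(R["top"],R["side"]))
t=cv2.imread("pics/top_b.png")[100:250,100:330];s=cv2.imread("pics/side_b.png")[165:290,140:300]
cv2.imwrite("pics/c.png",cv2.vconcat([cv2.resize(t,(460,300),interpolation=2),cv2.resize(s,(460,290)[:2] if 0 else (460,299),interpolation=2)]))
E
```

```text
top red 194 ((281.85003662109375, 213.0499725341797), (5.0596442222595215, 38.2635612487793), 71.56504821777344)
 org [282 144   8  15  57] [285.6 150.9]
 org [292 153   8   7  31] [296.2 155.5]
 org [236 158   8  15  58] [239.1 165.3]
 org [231 172   8   9  36] [233.9 175.6]
 org [309 199   7   9  33] [312.6 203.8]
 org [246 220   9   8  39] [249.5 224.4]
side red 67 ((269.5588684082031, 190.23529052734375), (18.675243377685547, 3.8805696964263916), 75.96376037597656)
(array([ 4.98908915e-01, -8.07478898e-05,  4.76812651e-02]), np.float64(0.0008115464669072685))
```

View pics/c.png

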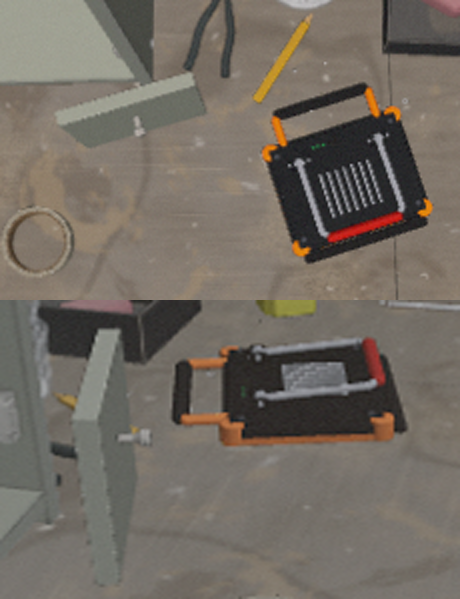

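The crop shows the light flat with the kickstand slightly raised. The knob end is at about top (170,164) and side (192,222). Next I'll get the light's axes and a closer look at the drawer front.

Run:
```python
from h import *
L=onz("top",[(285.6,150.9),(239.1,165.3)],.018)
C=onz("top",[(296.2,155.5),(233.9,175.6),(312.6,203.8),(249.5,224.4)],.024)
print(L.round(4),C.round(4))
for a,b in((L[0],L[1]),(C[0],C[1]),(C[2],C[3])): d=b-a;print("yaw from y",np.arctan2(-d[0],d[1]),np.hypot(*d[:2]))
for a,b in((C[2],C[0]),(C[3],C[1])): d=b-a;print("yaw from x",np.arctan2(d[1],d[0]),np.hypot(*d[:2]))
print("centre",C.mean(0),"handle",L.mean(0))
t=cv2.imread("pics/top_b.png")[130:180,120:210];s=cv2.imread("pics/side_b.png")[170:285,155:205]
cv2.imwrite("pics/d.png",cv2.hconcat([cv2.copyMakeBorder(cv2.resize(t,None,fx=6,fy=6,interpolation=2),0,275,0,0,0),cv2.resize(s,None,fx=5,fy=5,interpolation=2)]))
```

```text
[[ 0.6698 -0.0176  0.018 ]
 [ 0.6321  0.1089  0.018 ]] [[ 0.6556 -0.0452  0.024 ]
 [ 0.6034  0.1232  0.024 ]
 [ 0.5242 -0.0849  0.024 ]
 [ 0.4726  0.084   0.024 ]]
yaw from y 0.28984509335097086 0.1319716269387061
yaw from y 0.300553405054075 0.17632575923606691
yaw from y 0.2964329072017761 0.17667169151896048
yaw from x 0.2936361343311017 0.1372121443967075
yaw from x 0.2910757431072914 0.1364870184382192
centre [0.56393394 0.01927929 0.024     ] handle [0.6509689  0.04567439 0.018     ]
```

View pics/d.png

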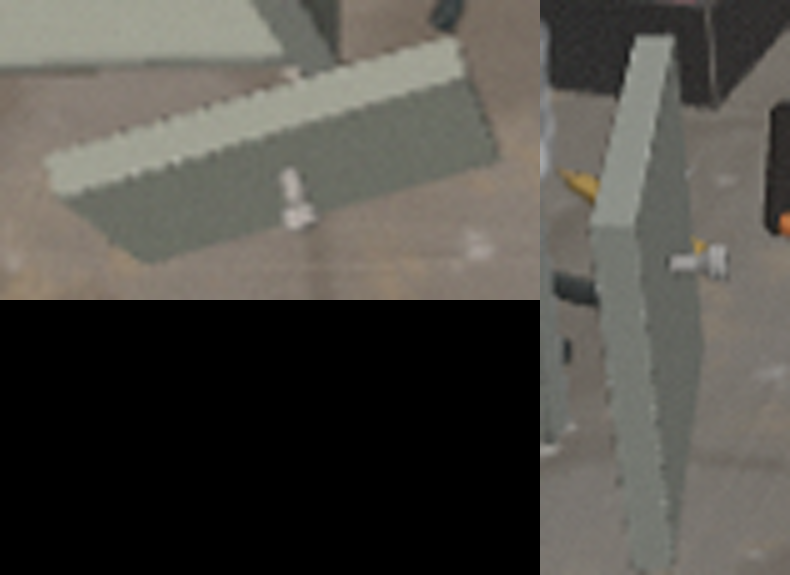

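```bash
python3 - <<'E'
from h import *
F=onz("top",[(130,162.7),(197.5,143),(127.8,156.3),(195.8,136.7)],.17)
B=onz("top",[(145,173.7),(202.8,156.3)],0)
S=onz("side",[(155+98/5,170+223/5)],.17)
print(F.round(4),B.round(4),S)
for a,b in((F[1],F[0]),(F[3],F[2]),(B[1],B[0])): d=b-a;print("yaw",np.arctan2(-d[0],d[1]),np.hypot(*d[:2]))
print("knob",tri((170,166),(191.4,222)))
E
python3 -m handwheel '[[2.25,4.08,0,0.111,0.57],[2.25,4.08,0,0.111,0.57],[2.25,4.08,0,0.111,0.57],[2.25,4.08,0,0.111,0.57],[2.25,4.08,0,0.111,0.57],[2.25,4.08,0,0.111,0.57],[2.25,4.08,0,0.111,0.57],[2.25,4.08,0,0.111,0.57],[2.25,4.08,0,0.111,0.57],[2.25,4.08,0,0.111,0.57]]' 8
python3 -m handwheel '[[2.25,4.08,0,0.111,0.57],[2.25,4.08,0,0.111,0.57],[2.25,4.08,0,0.111,0.57],[2.25,4.08,0,0.111,0.57],[0,0,0,0,0.57],[0,0,0,0,0.57]]'
```

```text
[[0.6154 0.3673 0.17  ]
 [0.66   0.2067 0.17  ]
 [0.631  0.3729 0.17  ]
 [0.6754 0.2107 0.17  ]] [[0.6165 0.3663 0.    ]
 [0.662  0.2078 0.    ]] [[0.61252314 0.3719431  0.17      ]]
yaw 0.27051176282801476 0.1666858131747036
yaw 0.26718406267330713 0.16814407731668937
yaw 0.2792736646427316 0.16487232772689672
knob (array([0.61716823, 0.2821214 , 0.10000956]), np.float64(0.002542963763317667))
t: 1.45
tool_pos: [0.4095, -0.1616, 0.4048]
orientation: [2.377, 2.054, 0.0]
force: [1.1, -0.1, -0.4]
opening: 0.0403
gripper_force: 0.0
t: 2.2
tool_pos: [0.4989, 0.0, 0.4044]
orientation: [-1.871, -2.523, 0.001]
force: [-0.7, -0.3, 0.5]
opening: 0.0397
gripper_force: 0.0
```

Knob at about (0.615, 0.281, 0.10), drawer yaw 0.27; light yaw 0.294. I'm above the crossbar, so I descend and pinch it.

```bash
python3 -m handwheel '[[0,0,-4,0,0.57],[0,0,-4,0,0.57],[0,0,-4,0,0.57],[0,0,-4,0,0.57],[0,0,-2,0,0.57],[0,0,-0.7,0,0.57],[0,0,0,0,0.57],[0,0,0,0,0.57]]' 8
python3 -m handwheel '[[0,0,0,0,0.75],[0,0,0,0,0.95],[0,0,0,0,0.95],[0,0,0,0,0.95],[0,0,0,0,0.95]]' 8
python3 - <<'E'
from h import *
t=read_camera("top")[130:240,215:335];s=read_camera("side")[150:240,190:310]
v=[cv2.resize(i,None,fx=4,fy=4,interpolation=2)[:,:,::-1] for i in(t,s)]
cv2.imwrite("pics/e.png",cv2.resize(cv2.vconcat(v),None,fx=.74,fy=.74))
E
```

```text
t: 3.2
tool_pos: [0.4997, -0.0003, 0.2191]
orientation: [1.87, 2.522, 0.002]
force: [0.9, -0.2, 0.9]
opening: 0.0403
gripper_force: 0.0
t: 3.82
tool_pos: [0.4994, 0.0002, 0.218]
orientation: [1.87, 2.523, 0.001]
force: [1.7, 1.8, 0.7]
opening: 0.0136
gripper_force: 8.0
```

View pics/e.png

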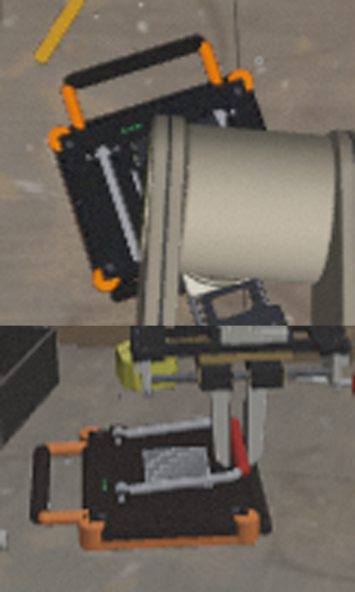

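The fingers hold the red crossbar (opening 13.6 mm) in the middle of the lower edge. Now I swing it along its arc.

```bash
python3 -m handwheel '[[0.08,0.02,0.53,0,0.95],[0.08,0.03,0.54,0,0.95],[0.12,0.04,0.52,0,0.95],[0.13,0.04,0.52,0,0.95],[0.17,0.05,0.51,0,0.95],[0.18,0.06,0.51,0,0.95],[0.22,0.07,0.49,0,0.95],[0.23,0.07,0.48,0,0.95]]'
python3 -m handwheel '[[0.27,0.08,0.46,0,0.95],[0.28,0.08,0.46,0,0.95],[0.31,0.09,0.43,0,0.95],[0.31,0.1,0.43,0,0.95],[0,0,0,0,0.95]]'
python3 -m handwheel '[[0.17,0.05,0.2,0,0.95],[0,0,0,0,0.95]]'
python3 -m handwheel '[[0.15,0.05,0.18,0,0.95],[0,0,0,0,0.95]]'
```

```text
t: 4.92
tool_pos: [0.5113, 0.004, 0.259]
orientation: [-1.871, -2.524, 0.0]
force: [-3.1, -1.4, -0.2]
opening: 0.0136
gripper_force: 8.0
t: 5.55
tool_pos: [0.5234, 0.0075, 0.2775]
orientation: [1.87, 2.523, 0.001]
force: [-5.1, -0.5, 5.3]
opening: 0.0137
gripper_force: 8.0
t: 5.8
tool_pos: [0.5248, 0.0079, 0.2791]
orientation: [1.871, 2.523, 0.0]
force: [-5.1, -1.6, 3.2]
opening: 0.0136
gripper_force: 8.0
t: 6.05
tool_pos: [0.5263, 0.0084, 0.2809]
orientation: [1.871, 2.524, -0.0]
force: [-6.2, -1.5, 3.3]
opening: 0.0136
gripper_force: 8.0
```

```bash
python3 -m handwheel '[[0,0,0.25,0,0.95],[0.05,0.02,0.25,0,0.95],[0,0,0,0,0.95]]'
python3 -m handwheel '[[0.1,0.03,0.2,0,0.95],[0,0,0,0,0.95]]'
python3 - <<'E'
from h import *
s=read_camera("side")[130:240,180:320]
cv2.imwrite("pics/f.png",cv2.resize(s,None,fx=5,fy=5,interpolation=2)[:,:,::-1])
E
```

```text
t: 6.42
tool_pos: [0.5268, 0.0088, 0.2854]
orientation: [1.871, 2.524, 0.001]
force: [0.9, 0.2, -5.3]
opening: 0.0137
gripper_force: 8.0
t: 6.68
tool_pos: [0.5276, 0.009, 0.2873]
orientation: [-1.871, -2.524, 0.0]
force: [-0.3, 0.6, -5.3]
opening: 0.0134
gripper_force: 8.0
```

View pics/f.png

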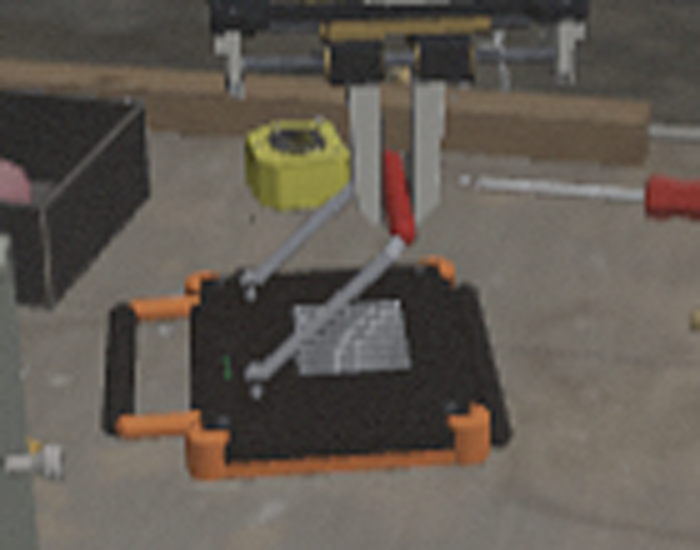

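The crossbar is swung up and the pull is about 5 N downward, so the stop has been reached. I ease down and release, go up, and check the crossbar's height.

```bash
python3 -m handwheel '[[0,0,-0.2,0,0.95],[0,0,-0.2,0,0.95],[0,0,0,0,0.95]]'
python3 -m handwheel '[[0,0,0,0,0.55],[0,0,0,0,0.55],[0,0,0,0,0.55],[0,0,2,0,0.55],[0,0,4,0,0.62],[0,0,4,0,0.7],[-5,0,0,0,0.7],[-5,0,0,0,0.7],[0,0,0,0,0.7]]'
python3 - <<'E'
from h import *
R={}
for n,b in(("top",(215,130,335,240)),("side",(190,140,290,235))):
    im=read_camera(n);h=cv2.cvtColor(im,cv2.COLOR_RGB2HSV)
    k=np.zeros(h.shape[:2],np.uint8);k[b[1]:b[3],b[0]:b[2]]=255
    red=(cv2.inRange(h,(0,150,90),(5,255,255))|cv2.inRange(h,(174,150,90),(180,255,255)))&k
    p=cv2.findNonZero(red)[:,0];r=cv2.minAreaRect(p);print(n,len(p),r);R[n]=r[0]
    if n=="top":
        org=cv2.inRange(h,(7,170,120),(17,255,255))&k
        N,l,s,c=cv2.connectedComponentsWithStats(org)
        for i in range(1,N):
            if s[i,4]>8:print(" org",s[i],c[i].round(1))
    cv2.imwrite(f"pics/{n}_g.png",im[:,:,::-1])
print(tri(R["top"],R["side"]))
E
```

```text
t: 7.1
tool_pos: [0.5271, 0.0086, 0.2839]
orientation: [-1.87, -2.523, 0.003]
force: [-9.1, -1.8, 5.2]
opening: 0.0138
gripper_force: 8.0
t: 8.22
tool_pos: [0.4251, 0.0091, 0.3829]
orientation: [-1.871, -2.524, 0.0]
force: [1.0, 1.1, -0.4]
opening: 0.0283
gripper_force: 0.0
top 32 ((297.0, 195.5), (5.0, 6.0), 90.0)
 org [282 144   8  15  55] [285.5 150.9]
 org [292 153   8   7  32] [296.2 155.6]
 org [236 159   8  15  57] [239.2 165.8]
 org [231 173   7   8  33] [233.7 176. ]
 org [310 199   6   7  23] [313.2 202.7]
 org [247 221   8   7  37] [249.9 224.6]
side 70 ((259.3846130371094, 169.92308044433594), (18.43491554260254, 3.9223227500915527), 78.69007110595703)
(array([ 0.53707278, -0.0363262 ,  0.08822403]), np.float64(0.00577652461125504))
```

```bash
python3 - <<'E'
from h import *
y=.294;ex=np.array([np.cos(y),np.sin(y),0]);ey=np.array([-np.sin(y),np.cos(y),0]);O=np.array([.564,.0193,0])
for p in((269.56,190.24),(259.38,169.92)):
    o,d=ray("side",[p]);d=d[0];P=o+d*((O-o)@ey)/(d@ey);x=(P-O)@ex
    print("x,z",x,P[2],"theta",np.arctan2(P[2]-.036,.04-x), "r",np.hypot(P[2]-.036,.04-x))
E
python3 -m handwheel '[[0,-6,0,0,0.7],[0,-6,0,0,0.7],[0,-6,0,0,0.7],[0,0,0,0,0.7]]'
python3 - <<'E'
from h import *
im=read_camera("top");h=cv2.cvtColor(im,cv2.COLOR_RGB2HSV)
red=(cv2.inRange(h,(0,150,90),(5,255,255))|cv2.inRange(h,(174,150,90),(180,255,255)));red[:140]=0;red[240:]=0;red[:,:215]=0;red[:,335:]=0
r=cv2.minAreaRect(cv2.findNonZero(red)[:,0]);print(r,tri(r[0],(259.38,169.92)))
E
```

```text
x,z -0.06835726103776518 0.04745349325975079 theta 0.10531016733798118 r 0.1089609036648354
x,z -0.04115787831950683 0.1086973018729358 theta 0.7304629721668291 r 0.10895640831510844
t: 8.82
tool_pos: [0.4281, -0.1751, 0.3834]
orientation: [1.877, 2.518, -0.001]
force: [0.6, 0.4, -0.2]
opening: 0.0277
gripper_force: 0.0
((280.5500183105469, 200.65000915527344), (5.375870704650879, 41.10960388183594), 71.56504821777344) (array([0.5250077 , 0.00784666, 0.10892048]), np.float64(0.0009869514179803398))
```

The crossbar reads about 0.735 rad. I'll give a gentle nudge from behind to seat it on the stop.

```bash
python3 -m handwheel '[[0,6,0,0,1],[0,6,0,0,1],[2,5.2,0,0,1],[2.2,0,-4,0,1],[2,0.3,-3,0,1],[0,0,-2.7,0,1],[0,0,0,0,1]]'
python3 -m handwheel '[[0.5,0.15,0,0,1],[0.3,0.09,0,0,1],[0,0,0,0,1]]'
```

```text
t: 9.75
tool_pos: [0.4888, 0.0054, 0.2838]
orientation: [-1.866, -2.522, 0.004]
force: [-1.0, 0.2, 0.1]
opening: 0.0002
gripper_force: 0.0
t: 10.12
tool_pos: [0.4982, 0.0064, 0.2876]
orientation: [1.87, 2.522, 0.002]
force: [-0.2, 0.5, 0.3]
opening: 0.0002
gripper_force: 0.0
```

```bash
python3 -m handwheel '[[0.15,0.04,0,0,1],[0,0,0,0,1]]'
python3 -m handwheel '[[0.15,0.04,0,0,1],[0,0,0,0,1]]'
```

```text
t: 10.38
tool_pos: [0.4992, 0.0066, 0.2866]
orientation: [1.871, 2.523, 0.0]
force: [0.3, 0.7, -0.3]
opening: 0.0007
gripper_force: 0.0
t: 10.62
tool_pos: [0.5006, 0.0071, 0.2863]
orientation: [-1.871, -2.524, 0.0]
force: [-0.9, -0.2, 0.8]
opening: 0.0006
gripper_force: 0.0
```

```bash
for i in 1; do python3 -m handwheel '[[0.15,0.04,0,0,1],[0,0,0,0,1]]'; done
python3 -m handwheel '[[0.15,0.04,0,0,1],[0,0,0,0,1]]'
python3 -m handwheel '[[0.15,0.04,0,0,1],[0,0,0,0,1]]'
```

```text
t: 10.88
tool_pos: [0.5022, 0.0076, 0.2863]
orientation: [-1.871, -2.524, 0.0]
force: [-0.5, -0.1, 0.6]
opening: 0.0001
gripper_force: 0.0
t: 11.12
tool_pos: [0.5037, 0.0079, 0.2864]
orientation: [1.871, 2.524, 0.0]
force: [-0.5, 0.2, 0.0]
opening: 0.0002
gripper_force: 0.0
t: 11.38
tool_pos: [0.5047, 0.0082, 0.2862]
orientation: [-1.87, -2.523, 0.002]
force: [-6.1, -0.7, 4.2]
opening: 0.0005
gripper_force: 2.8
```

```bash
python3 -m handwheel '[[0.1,0.03,0,0,1],[0,0,0,0,1]]'
python3 -m handwheel '[[0,0,0.3,0,1],[0,0,0,0,1]]'
```

```text
t: 11.62
tool_pos: [0.5053, 0.0084, 0.2862]
orientation: [-1.869, -2.522, 0.004]
force: [-8.7, -2.4, 6.1]
opening: 0.0004
gripper_force: 4.8
t: 11.88
tool_pos: [0.5059, 0.0086, 0.2893]
orientation: [-1.87, -2.523, 0.001]
force: [-4.2, -0.7, 1.0]
opening: 0.0005
gripper_force: 1.9
```

```bash
python3 -m handwheel '[[-2,0,0,0,1],[-4,-1,2,0,0.8],[-2,-5.5,2,0,0.7],[0,-6,2,0,0.7],[0,-6,2,0,0.7],[0,0,2,0,0.7],[0,0,0,0,0.7]]'
cat > m.py <<'E'
from h import *
R={}
for n,b in(("top",(215,130,335,240)),("side",(190,140,290,235))):
    im=read_camera(n);h=cv2.cvtColor(im,cv2.COLOR_RGB2HSV)
    k=np.zeros(h.shape[:2],np.uint8);k[b[1]:b[3],b[0]:b[2]]=255
    red=(cv2.inRange(h,(0,150,90),(5,255,255))|cv2.inRange(h,(174,150,90),(180,255,255)))&k
    p=cv2.findNonZero(red)[:,0];r=cv2.minAreaRect(p);print(n,len(p),r[0]);R[n]=r[0]
    if n=="top":
        N,l,s,c=cv2.connectedComponentsWithStats(cv2.inRange(h,(7,170,120),(17,255,255))&k)
        c=np.array([c[i] for i in range(1,N) if s[i,4]>8]);C=onz("top",c,.024);print(C[:,:2].round(4))
print(tri(R["top"],R["side"]))
E
python3 m.py
```

```text
t: 12.75
tool_pos: [0.4266, -0.1759, 0.3907]
orientation: [1.87, 2.519, 0.001]
force: [0.6, 0.7, 0.2]
opening: 0.0279
gripper_force: 0.0
top 213 (280.45001220703125, 200.3500213623047)
[[ 0.6687 -0.0168]
 [ 0.6556 -0.045 ]
 [ 0.6309  0.1091]
 [ 0.6027  0.1234]
 [ 0.5242 -0.0848]
 [ 0.4725  0.0827]]
side 69 (259.1346130371094, 169.67308044433594)
(array([0.52563844, 0.00813769, 0.10970982]), np.float64(0.0010627827958990166))
```

The kickstand is at about 0.75 and the light has not moved. Next, the handle.

```bash
python3 -m handwheel '[[4.09,3.8,0,0,0.7],[4.09,3.8,0,0,0.7],[4.09,3.8,0,0,0.7],[4.09,3.8,0,0,0.7],[4.09,3.8,0,0,0.7],[4.09,3.8,0,0,0.7],[0,0,-5,0,0.7],[0,0,-5,0,0.7],[0,0,-4,0,0.7],[0,0,0,0,0.7]]'
python3 - <<'E'
from h import *
s=read_camera("side")[130:240,160:300];t=read_camera("top")[120:230,200:340]
cv2.imwrite("pics/g.png",cv2.resize(cv2.vconcat([s,t])[:,:,::-1],None,fx=2.7,fy=2.7,interpolation=2))
E
```

```text
t: 14.1
tool_pos: [0.6687, 0.0544, 0.2427]
orientation: [-1.863, -2.519, 0.01]
force: [-0.3, 0.5, 0.3]
opening: 0.0278
gripper_force: 0.0
```

View pics/g.png

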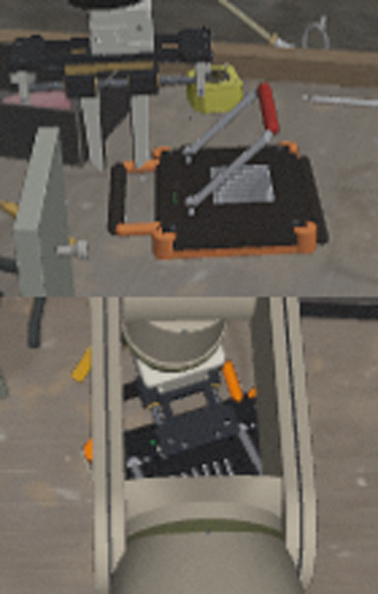

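The fingers straddle the handle bar from above (side crop). I trim and descend.

```bash
python3 -m handwheel '[[0,0,0,0,0.7],[0,0,-1,0,0.7],[0,0,0,0,0.7]]'
```

```text
t: 14.58
tool_pos: [0.6712, 0.053, 0.2385]
orientation: [-1.871, -2.523, 0.001]
force: [-0.4, 0.8, -0.0]
opening: 0.0283
gripper_force: 0.0
```

```bash
python3 -m handwheel '[[0,-0.1,-2,0,0.7],[0,0,-2,0,0.7],[0,0,-0.9,0,0.7],[0,0,0,0,0.7],[0,0,0,0,0.7]]'
python3 -m handwheel '[[0,0,0,0,0.85],[0,0,0,0,0.95],[0,0,0,0,0.95],[0,0,0,0,0.95]]' 6
```

```text
t: 15.2
tool_pos: [0.6715, 0.0521, 0.1896]
orientation: [-1.871, -2.524, 0.0]
force: [-0.7, -0.4, 0.1]
opening: 0.0281
gripper_force: 0.0
t: 15.7
tool_pos: [0.6718, 0.0521, 0.1902]
orientation: [1.87, 2.523, 0.001]
force: [2.5, 0.5, -1.9]
opening: 0.0156
gripper_force: 6.0
```

Handle gripped. Now I rotate the light up on its foot rail in an arc.

```bash
python3 -m handwheel '[[-0.09,-0.03,1.13,0,0.95],[-0.15,-0.04,1.13,0,0.95],[-0.22,-0.07,1.12,0,0.95],[-0.27,-0.08,1.1,0,0.95],[-0.33,-0.1,1.08,0,0.95],[-0.4,-0.12,1.07,0,0.95],[-0.45,-0.14,1.03,0,0.95],[-0.51,-0.15,1.01,0,0.95],[-0.56,-0.17,0.97,0,0.95],[-0.62,-0.19,0.94,0,0.95]]'
python3 -m handwheel '[[-0.67,-0.2,0.9,0,0.95],[-0.71,-0.22,0.86,0,0.95],[-0.76,-0.23,0.81,0,0.95],[-0.81,-0.25,0.77,0,0.95],[-0.85,-0.26,0.71,0,0.95],[-0.88,-0.27,0.67,0,0.95],[-0.92,-0.28,0.6,0,0.95],[-0.96,-0.29,0.56,0,0.95],[0,0,0,0,0.95],[0,0,0,0,0.95]]'
python3 - <<'E'
from h import *
s=read_camera("side")[100:260,140:320]
cv2.imwrite("pics/i.png",cv2.resize(s[:,:,::-1],None,fx=3,fy=3,interpolation=2))
E
```

```text
t: 16.95
tool_pos: [0.6352, 0.0411, 0.2965]
orientation: [1.871, 2.523, 0.001]
force: [-0.8, -0.5, -5.5]
opening: 0.0155
gripper_force: 6.0
t: 18.2
tool_pos: [0.5704, 0.0212, 0.3563]
orientation: [1.869, 2.521, 0.004]
force: [4.3, 2.5, 6.8]
opening: 0.0156
gripper_force: 6.0
```

View pics/i.png

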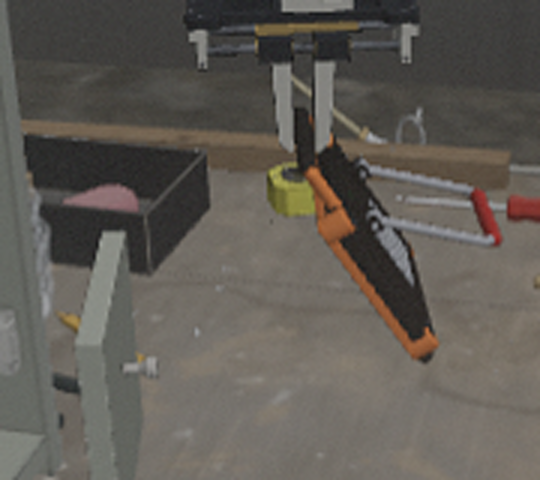

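The light stands at about 60° on its foot edge and the kickstand is clear. The standing pose is past vertical, so I continue the arc.

```bash
python3 -m handwheel '[[-1,-0.3,0.55,0,0.95],[-1.01,-0.31,0.43,0,0.95],[-1.04,-0.31,0.37,0,0.95],[-1.05,-0.32,0.31,0,0.95],[-1.07,-0.32,0.24,0,0.95],[-1.09,-0.33,0.18,0,0.95],[-1.09,-0.33,0.1,0,0.95],[-1.1,-0.33,0.05,0,0.95],[0,0,0,0,0.95]]'
python3 -m handwheel '[[-1.1,-0.33,-0.03,0,0.95],[-1.09,-0.33,-0.09,0,0.95],[-1.09,-0.33,-0.16,0,0.95],[-1.08,-0.33,-0.23,0,0.95],[0,0,0,0,0.95]]'
```

```text
t: 19.38
tool_pos: [0.4846, -0.0049, 0.3774]
orientation: [1.871, 2.523, -0.001]
force: [0.3, -1.1, 5.3]
opening: 0.0157
gripper_force: 6.0
t: 20.0
tool_pos: [0.4409, -0.0181, 0.3723]
orientation: [1.872, 2.523, -0.002]
force: [-1.6, -1.0, 8.1]
opening: 0.0156
gripper_force: 6.0
```

```bash
python3 -m handwheel '[[-1.06,-0.32,-0.1,0,0.95],[-1.05,-0.32,-0.25,0,0.95],[-1.02,-0.31,-0.35,0,0.95],[0,0,0,0,0.95],[0,0,0,0,0.95]]'
python3 - <<'E'
from h import *
s=read_camera("side")[100:260,140:360]
cv2.imwrite("pics/j.png",cv2.resize(s[:,:,::-1],None,fx=3,fy=3,interpolation=2))
E
```

```text
t: 20.62
tool_pos: [0.4103, -0.027, 0.3643]
orientation: [-1.871, -2.523, 0.0]
force: [0.2, -1.8, -2.2]
opening: 0.0154
gripper_force: 6.0
```

View pics/j.png

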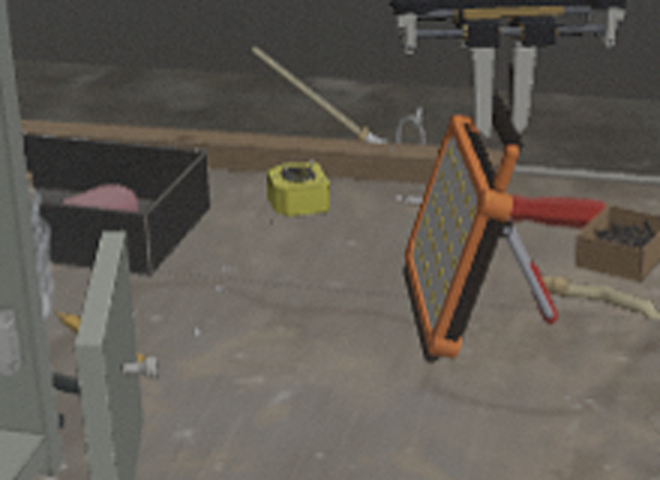

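The light leans back, almost on its kickstand. Finishing the arc.

```bash
python3 -m handwheel '[[-0.5,-0.15,-0.25,0,0.95],[-0.5,-0.15,-0.25,0,0.95],[0,0,0,0,0.95]]'
python3 -m handwheel '[[-0.1,-0.03,-0.15,0,0.95],[0,0,0,0,0.95],[0,0,0,0,0.95]]'
python3 -m handwheel '[[-0.1,-0.03,-0.15,0,0.95],[0,0,0,0,0.95],[0,0,0,0,0.95]]'
```

```text
t: 21.05
tool_pos: [0.4002, -0.0301, 0.3599]
orientation: [1.871, 2.524, -0.0]
force: [-3.4, -0.8, 4.0]
opening: 0.0158
gripper_force: 6.0
t: 21.42
tool_pos: [0.3996, -0.0304, 0.3591]
orientation: [1.87, 2.523, 0.0]
force: [-5.2, -1.4, 8.3]
opening: 0.0158
gripper_force: 6.0
t: 21.8
tool_pos: [0.3987, -0.0308, 0.3577]
orientation: [1.87, 2.523, 0.0]
force: [-5.6, -1.2, 9.2]
opening: 0.0161
gripper_force: 6.0
```

It bears on rail and kickstand. I open to let it settle, lower slightly, and regrip firmly so the angle is held.

```bash
python3 -m handwheel '[[0,0,0,0,0.74],[0,0,0,0,0.72],[0,0,-0.5,0,0.72],[0,0,0,0,0.72],[0,0,0,0,0.72]]' 6
python3 - <<'E'
from h import *
im=read_camera("side");h=cv2.cvtColor(im,cv2.COLOR_RGB2HSV);m=cv2.inRange(h,(7,170,100),(17,255,255));m[:120]=0;m[230:]=0;m[:,:260]=0;m[:,325:]=0
p=cv2.findNonZero(m)[:,0];print(len(p),p.min(0),p.max(0),cv2.fitLine(p,2,0,.01,.01).ravel())
E
python3 -m handwheel '[[0,0,0,0,0.85],[0,0,0,0,0.95],[0,0,0,0,0.95],[0,0,0,0,0.95],[0,0,0,0,0.95]]' 35
```

```text
t: 22.42
tool_pos: [0.3984, -0.0306, 0.3513]
orientation: [-1.871, -2.523, 0.0]
force: [-1.6, -0.2, -1.0]
opening: 0.0259
gripper_force: 0.6
13 [279 148] [316 177] [  0.8729676  -0.4877782 296.30768   162.61539  ]
t: 23.1
tool_pos: [0.3985, -0.0307, 0.3519]
orientation: [1.871, 2.524, 0.0]
force: [-2.4, 0.0, 3.9]
opening: 0.0155
gripper_force: 35.0
```

```bash
python3 -m handwheel '[[0,0,0.5,0,0.95],[0,0,1,0,0.95],[0,0,1.5,0,0.95],[0,1,0.5,0,0.95],[0.04,2,0,-0.005,0.95],[0.04,2.5,0,-0.005,0.95],[0.04,2.5,0,-0.005,0.95],[0.04,2.5,0,-0.005,0.95],[0.04,2.5,0,0,0.95],[0.04,2.5,0,0,0.95]]' 35
python3 -m handwheel '[[0.04,2.5,0,0,0.95],[0.04,2.5,0,0,0.95],[0,2.5,0,0,0.95],[0,1.5,0,0,0.95],[0,0.7,0,0,0.95],[0,0,0,0,0.95],[0,0,0,0,0.95],[0,0,0,0,0.95]]' 35
python3 - <<'E'
from h import *
R=cv2.Rodrigues(readout.read_state()["orientation"])[0];print("y axis yaw",np.arctan2(R[1,1],R[0,1]))
s=read_camera("side")[90:330,140:380];t=read_camera("top")[120:320,90:290]
cv2.imwrite("pics/k_s.png",s[:,:,::-1]);cv2.imwrite("pics/k_t.png",t[:,:,::-1])
E
```

```text
t: 24.35
tool_pos: [0.4006, 0.1258, 0.3869]
orientation: [-1.896, -2.505, -0.001]
force: [0.4, -0.1, -7.8]
opening: 0.0148
gripper_force: 35.0
t: 25.35
tool_pos: [0.4018, 0.2208, 0.3867]
orientation: [1.897, 2.504, -0.0]
force: [-0.2, 0.4, -7.1]
opening: 0.0153
gripper_force: 35.0
y axis yaw 0.27405749501617316
```

In position at the knob. Lowering gently.

```bash
python3 -m handwheel '[[0,0,-0.8,0,0.95],[0,0,-0.8,0,0.95],[0,0,-0.6,0,0.95],[0,0,-0.3,0,0.95],[0,0,0,0,0.95]]' 35
python3 -m handwheel '[[0,0,-0.2,0,0.95],[0,0,-0.2,0,0.95],[0,0,-0.2,0,0.95],[0,0,0,0,0.95],[0,0,0,0,0.95]]' 35
```

```text
t: 26.08
tool_pos: [0.4016, 0.2213, 0.3613]
orientation: [-1.896, -2.505, 0.001]
force: [-0.2, -0.5, -6.8]
opening: 0.0149
gripper_force: 35.0
t: 26.7
tool_pos: [0.4017, 0.2213, 0.3557]
orientation: [1.896, 2.505, 0.0]
force: [1.2, -0.1, -6.9]
opening: 0.0151
gripper_force: 35.0
```

```bash
python3 -m handwheel '[[0,0,-0.15,0,0.95],[0,0,0,0,0.95],[0,0,0,0,0.95]]' 35
python3 -m handwheel '[[0,0,-0.15,0,0.95],[0,0,0,0,0.95],[0,0,0,0,0.95]]' 35
```

```text
t: 27.08
tool_pos: [0.4017, 0.2213, 0.3542]
orientation: [-1.896, -2.505, 0.0]
force: [-1.2, -0.6, -6.9]
opening: 0.0155
gripper_force: 35.0
t: 27.45
tool_pos: [0.4018, 0.2215, 0.3536]
orientation: [1.896, 2.505, 0.002]
force: [-4.3, -1.0, 5.9]
opening: 0.0152
gripper_force: 35.0
```

```bash
python3 -m handwheel '[[0,0,0.05,0,0.95],[0,0,0,0,0.95]]' 8
python3 -m handwheel '[[0,0,0,0,0.78],[0,0,0,0,0.7],[0,0,0,0,0.65],[0,0,0,0,0.65],[0,0,0,0,0.65]]' 8
python3 -m handwheel '[[0,0,1,0,0.65],[0,0,3,0,0.65],[0,0,4,0,0.65],[-2,0,5,0,0.65],[-1,-5,3,0,0.65],[0,-6,0,0,0.65],[0,-6,0,0,0.65],[0,-6,0,0,0.65],[0,-5,0,0,0.65],[0,0,0,0,0.65]]'
python3 - <<'E'
from h import *
S=read_camera("side");T=read_camera("top")
cv2.imwrite("pics/l_s.png",S[:,:,::-1]);cv2.imwrite("pics/l_t.png",T[:,:,::-1])
s=S[120:320,140:340];t=T[120:320,90:290]
cv2.imwrite("pics/l.png",cv2.resize(cv2.hconcat([s,t])[:,:,::-1],None,fx=2,fy=2,interpolation=2))
for n,im,b in(("top",T,(140,130,260,290)),("side",S,(200,120,340,330))):
    h=cv2.cvtColor(im,cv2.COLOR_RGB2HSV);k=np.zeros(h.shape[:2],np.uint8);k[b[1]:b[3],b[0]:b[2]]=255
    for nm,m in(("org",cv2.inRange(h,(7,170,100),(17,255,255))&k),("red",(cv2.inRange(h,(0,150,80),(5,255,255))|cv2.inRange(h,(174,150,80),(180,255,255)))&k)):
        N,l,s,c=cv2.connectedComponentsWithStats(m)
        for i in range(1,N):
            if s[i,4]>8:print(n,nm,s[i],c[i].round(1))
E
```

```text
t: 27.7
tool_pos: [0.4018, 0.2215, 0.3535]
orientation: [1.896, 2.505, 0.001]
force: [-2.8, 0.6, 4.4]
opening: 0.0158
gripper_force: 8.0
t: 28.32
tool_pos: [0.4017, 0.2213, 0.3531]
orientation: [1.896, 2.505, -0.0]
force: [-0.3, 0.4, -1.2]
opening: 0.0325
gripper_force: 0.5
t: 29.58
tool_pos: [0.3713, -0.0615, 0.5142]
orientation: [1.903, 2.497, -0.0]
force: [-0.0, 0.8, 0.4]
opening: 0.0325
gripper_force: 0.0
top org [153 216  80  51 735] [191.8 241.9]
top org [219 243   5   9  25] [220.7 246.4]
top org [164 260   5   9  22] [165.5 263.1]
top red [186 260  35  14 165] [202.4 266.5]
side red [309 166  31   9 166] [324.1 169.8]
side red [307 240   7  19  30] [309.7 247.3]
```

View pics/l.png

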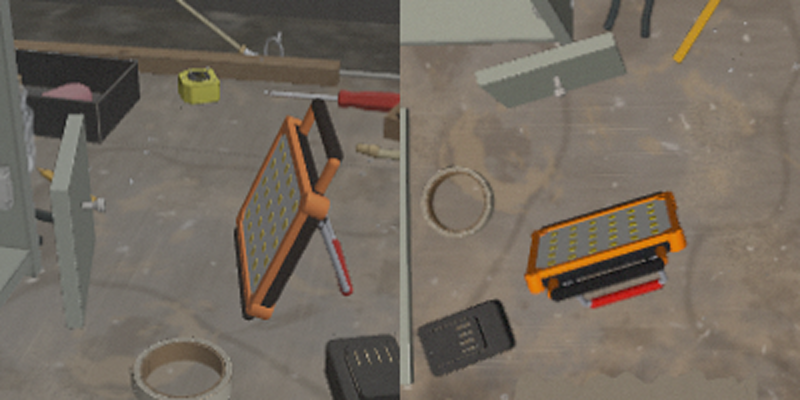

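The light stands on foot rail and kickstand with the lens toward the knob; bystanders untouched. A quick numeric check of the yaw and offset from the handle lugs.

Run:
```python
from h import *
P=onz("top",[(220.7,246.4),(165.5,263.1)],.16);d=P[1]-P[0];yaw=np.arctan2(-d[0],d[1]);m=P.mean(0)
K=np.array([.615,.281]);v=K-m[:2];print(P,np.hypot(*d[:2]),yaw,"dir to knob",np.arctan2(v[1],v[0]),"dist from lugs",np.hypot(*v))
R=onz("top",[(202.4,266.5)],.01)[0];v=K-R[:2];print("crossbar",R,np.arctan2(v[1],v[0]),np.hypot(*v))
```

```text
[[0.4155202  0.15480306 0.16      ]
 [0.37863459 0.28389589 0.16      ]] 0.1342590983484476 0.27831363956073085 dir to knob 0.27569676997049936 dist from lugs 0.22647527368290235
crossbar [0.36404098 0.21032631 0.01      ] 0.27450515639378975 0.26072054082465335
```

```bash
python3 -m handwheel '[[0,0,0,0,0.65],[0,0,0,0,0.65]]'; python3 -c "
from plant import job;print(job.close_job())"
```

```text
t: 29.92
tool_pos: [0.3718, -0.0575, 0.5134]
orientation: [1.893, 2.507, 0.0]
force: [-0.6, 0.4, -0.2]
opening: 0.0324
gripper_force: 0.0
the job is handed in; nothing more can be done
None
```

The job is handed in at about 30 s: kickstand swung to its stop while the light lay on its lens, light now standing free about 16–17 cm from the knob with the lens yaw within 0.01 rad of square, other items untouched.

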